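Walk a jammed fixture gate open with light taps on alternate ends

ROBOT

A 6-joint arm with a two-finger parallel gripper is mounted at the origin on a cart in front of the work surface, level with it; the furniture and walls round the work are solid. World frame = base frame: x ahead of the robot, y to its left, z up, the work surface at z = 0. Lengths are in m, angles in rad, forces in N, time in s.
With the tool pointing down it reaches from about 0.375 to 0.975 m from the base axis. Payload 3.8 kg.
Tool frame: the origin (TCP) lies midway between the tips of the shut fingers; the grasp point (between the pads) lies 19 mm behind it; x points along the fingers, y is the direction in which the jaws open and shut, and the axes are right-handed (so a half turn about x gives the same grasp; the last joint's range is limited). The gripper opens to 88 mm and grips with 3 to 60 N. Pads are 18 mm wide; open, the fingers measure 123 mm over their backs; the gripper's body (75 mm by 187 mm) begins 45 mm behind the grasp point.
Start: joints at [1.187, 0.264, 1.604, -0, 1.274, -0.037], TCP at [0.229, 0.635, 0.239] pointing down, gripper open.
Joint ranges: [-2.63, 2.63], [-0.94, 2.18], [0.31, 2.57], [-1.31, 4.45], [0, 2.66], [-2.55, 2.55]. Speed limits (rad/s): [2.57, 2.57, 3.14, 3.14, 3.14, 3.14].

INTERFACE

Orientations are given as a rotation vector (axis times angle).
In Python, from cell import manip, inverse_kinematics, cams, order gives the robot as it stands. Calls block until the motion is done:
- manip.move_pose(position, orientation): joint-space move of the TCP to a pose.
- manip.move_linear(position, rate=0.15, rot=None): straight line of the TCP; rot=None keeps the orientation; rate is the mean speed in m/s.
- manip.set_joints(angles): joint-space move.
- manip.set_gripper(opening, force=None): finger opening in m; force is the grip in N (None keeps the last); returns when the fingers have stopped.
- manip.dwell(seconds).
- inverse_kinematics(position, orientation): joint angles nearest the present ones, or None.
- manip.state(): the state.
- cams.capture(name): name is "scene" or "side" or "wrist"; returns a dict with "image" (400x640x3 uint8, blue, green, red), "z_map" (400x640 float32, m along the optical axis (not along the pixel's ray), 0 where there is no reading), "intrinsics" (3x3 intrinsics, pixels), "position" and "orientation" of the camera in the world; the wrist camera has in their place "T_tool_cam" (4x4, takes a point from camera to tool coordinates, whose origin is the TCP and whose axes are the tool frame's). Camera axes: x right, y down, z forward; pixel columns grow to the right and rows downward; lengths in m; the calibration is good to about 2 mm. A picture is of the moment at which its call begins: read the wrist's pose just before it.
A pose or a line that the arm cannot do raises manip.IKError and nothing moves.
- order.close_job(): hands the job in, once; it reports no verdict.
The state is a dict: "clock": time; "joint_pos": joint angles; "joint_velocities": joint speeds; "tau": joint torques, N m; "tool_pos": TCP position; "tcp_rot": TCP orientation; "contact_force": force on the tool from outside, world axes, zero at the start; "moment": the same for the moment, N m; "gripper_width": finger opening in m.
Only numpy, scipy, OpenCV 4.12 (cv2) and the standard library are available. Lean on these libraries where they do the work, as an engineer would, in place of code of your own. Each camera call takes 0.05 s, during which the arm holds its last target. There are 200 camera calls.

TASK

The sliding steel gate of the bushing fixture has jammed over the bushing. Pick up the wooden block and use its end as a mallet: tap the two domed noses of the gate lightly and in turn, away from you along the rails, never hard and never with the bare gripper, changing ends as soon as the gate binds, until both ends of the gate have come at least 12 mm from the closed position. Then lay the block down flat on the table, clear of the fixture, and leave the other things alone.

Things in the scene. Friction and masses are not known exactly. Their poses are not given: they have to be found in the camera images.
- block_center (a point): centre of the wooden knocking block, a plain pine block 45 x 110 x 38 mm (x, y, z), 0.11 kg, lying flat; its long direction is its own y axis, and its end faces (45 wide, 38 high) are 55 mm from the centre. Grasp it across the 45 mm width, near its middle.
- fixture: steel bushing fixture fixed to the table. Origin on the table under the middle of the gate's cross bar when fully closed; x along the rails, the way the gate opens (roughly away from the robot), y left, z up. A tray 106 mm wide (y), x = -26 to +100 mm, 14 mm high at the sides, with rails at y = -50 and +50 mm, 30 mm high, from x = 19 mm on. A steel plate with a flush 10 mm brass bushing lies in it under the gate.
- gate: the jammed steel gate: a cross bar 194 mm long (y), 22 mm wide (x), z = 16 to 40 mm, ends standing 44 mm out over the table on either side of the tray; a tongue lies between the rails. Origin at table level under the middle of the bar. It slides along the fixture's x and also turns a little about z; it may start up to 0.1 rad crooked. More than 16 N from the block dents it, which is not allowed.
- left_nose (a point): tip of the domed steel nose (22 mm diameter) at the gate's left end (fixture +y), facing the robot, 28 mm above the table, 85 mm left of the gate's middle; at x = -30 mm in the fixture's frame when closed and square. Must end above x = -18 mm. Pushed here, this end swings forward about the gate's other side at some 2 to 9 N, then binds: the force climbs about 2.3 N per mm.
- right_nose (a point): the same at the gate's right end (fixture -y); must also end above x = -18 mm. Stop a tap at about 12 N and go to the other nose. The swing from one side to the other is some 3 to 6 mm at the nose, and each tap takes the gate's middle 1 to 2 mm further. It may already be bound one way at the start, which cannot be seen.
- knock_block: the same wooden block; origin at the centre of its underside, axes as above
- contactor: bystander: black contactor with two copper studs, 58 x 50 x 70 mm, standing behind the fixture; origin at its underside
- relay: bystander: grey cube relay, 27 x 27 x 33 mm, to the left; origin at its underside
- key_switch: bystander: key switch standing upright, 32 x 32 x 75 mm, to the right; origin at its underside
- gate_slide (a joint): travel of the gate's middle along the rails in m: 0 closed, 0.034 at the end stop. Pushed in the middle, or at a nose that has already bound, the gate needs about 20 N or more. The guide is worn: the direction about which the gate binds is up to 0.05 rad off the fixture's x axis, either way, differs each time and cannot be seen, so the force tells when to change ends.

How it is judged:
On the way, in this order (a step that is already met when the one before it is completed fails the run):
1. the block is lifted off the table (height (world z) of block_center above 0.0215 m), for 0.1 s.
2. the left and right ends of the gate have both come 12 mm from closed (x of each of left_nose, right_nose in the frame of fixture above -0.018 m), for 0.1 s.
At the end, for the whole second after the job is handed in: Both noses of the gate lie at least 12 mm along the rails from the closed position, and the block lies at rest flat on the table (long side down), touching neither gate nor fixture (all of step 2 and height (world z) of block_center below 0.026 m and angle between block_center's own y axis and vertical between 1.5 and 1.64 rad and linear speed of knock_block below 0.01 m/s and contact force between knock_block and fixture below 0.1 N).
It fails at once if the gate is struck or pushed with more than 16 N by the block (contact force between gate and knock_block above 16 N).
It fails at once if the gate is pushed with the bare gripper instead of the block (contact force between gate and the fingers above 1 N or contact force between gate and the arm above 1 N).
It fails at once if a bystander is moved by more than 15 mm (distance of any of contactor, relay, key_switch from where it was at the start of the episode above 0.015 m).
It also fails if it takes over 64 s, if anything falls off the work surface, if the arm or the gripper's body presses on something with over 40 N, if the wrist force passes 120 N, or if a joint passes its speed limit or range.

## Working session

There is one attempt and no reset: what is moved stays moved. The work goes in short steps, each a Python script; the robot and the scene stay as the last script left them, time stands still between calls to the robot, and variables do not carry over. Pictures are saved under pics/ and viewed, about 8 in all and at most 12, crops included, and the job is handed in when it is done.

```bash
ls; mkdir -p pics; python3 - <<'E'
from cell import manip,cams
import cv2,numpy as np
for n in ["scene","side"]:
    c=cams.capture(n); cv2.imwrite(f"pics/{n}0.png",c["image"]); np.savez(f"{n}0.npz",**c)
    print(n,c["position"],c["orientation"],c["intrinsics"])
s=manip.state();print(s["clock"],s["tool_pos"],s["tcp_rot"],s["contact_force"],s["gripper_width"])
E
```

```text
pics
scene [ 0.1361109  -0.23835761  0.60035021] [-2.1281784   0.83546277 -0.42925379] [[373.11854708   0.         317.99974424]
 [  0.         373.11854708 196.49193786]
 [  0.           0.           1.        ]]
side [0.38923122 1.22144031 0.60780464] [-0.22881156  2.61115643 -1.54081301] [[475.18940905   0.         320.52442782]
 [  0.         475.18940905 199.37403977]
 [  0.           0.           1.        ]]
0.1 [0.22918886 0.63422487 0.23752628] [ 0.27060784  1.55400839 -0.2736652 ] [-0.38274964  0.18860912  0.35077676] 0.08821524114080799
```

View pics/scene0.png

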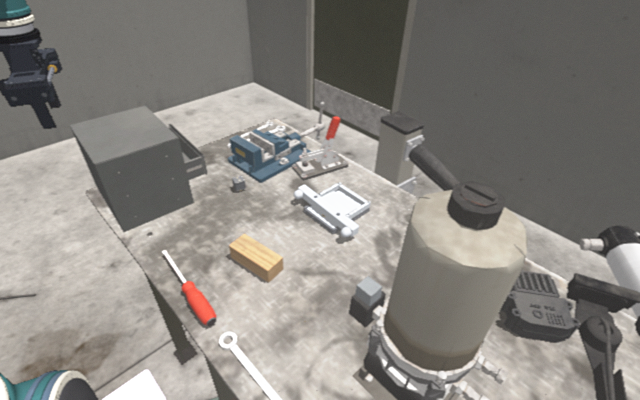

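View pics/side0.png

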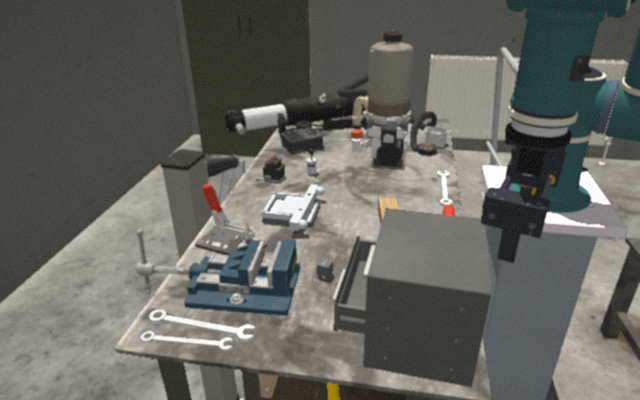

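Scene view: block at about (256,257), fixture and gate at about (330,208), relay at (238,184). Side view: contactor at (273,170), key switch at (311,163), and a grey cabinet next to the arm.

```bash
cat > h.py <<'E'
import numpy as np,cv2
from scipy.spatial.transform import Rotation as R
def cloud(c,T=None):
    """world points HxWx3 (nan where no depth)"""
    K=c["intrinsics"];z=np.where(c["z_map"]>0,c["z_map"],np.nan)
    v,u=np.indices(z.shape)
    p=np.stack([(u-K[0,2])/K[0,0]*z,(v-K[1,2])/K[1,1]*z,z],-1)
    if T is None: return p@R.from_rotvec(c["orientation"]).as_matrix().T+c["position"]
    return p@T[:3,:3].T+T[:3,3]
def toolT(s):
    T=np.eye(4);T[:3,:3]=R.from_rotvec(s["tcp_rot"]).as_matrix();T[:3,3]=s["tool_pos"];return T
E
python3 - <<'E'
from h import *
for n,pts in [("scene",dict(block=(256,250),gate=(325,210),noseR=(346,233),noseL=(300,192),relay=(238,183),cab=(130,135),cabfront=(165,200),tank=(475,190),vise=(265,150),greybox=(368,290),silofoot=(380,350))),("side",dict(cont=(273,168),key=(311,158),relay=(325,266),noseL=(303,222),noseR=(320,192),cab=(430,250),tankfoot=(390,155)))]:
    P=cloud(np.load(n+"0.npz"))
    for k,(u,v) in pts.items(): print(n,k,np.round(P[v,u],3))
P=np.concatenate([cloud(np.load(n+"0.npz")).reshape(-1,3) for n in("scene","side")]);P=P[np.isfinite(P).all(1)]
# height map ascii, 4cm cells
for x in np.arange(.9,.1,-.04):
    r=""
    for y in np.arange(.6,-.6,-.04):
        m=(abs(P[:,0]-x)<.02)&(abs(P[:,1]-y)<.02)
        r+="%4d"%(100*np.percentile(P[m,2],98)) if m.any() else "   ."
    print("%.2f"%x,r)
E
```

```text
scene block [0.412 0.216 0.039]
scene gate [0.605 0.213 0.036]
scene noseR [0.587 0.13  0.034]
scene noseL [0.607 0.302 0.035]
scene relay [0.52  0.442 0.027]
scene cab [0.339 0.556 0.185]
scene cabfront [0.348 0.483 0.041]
scene tank [ 0.44  -0.142  0.386]
scene vise [0.647 0.494 0.049]
scene greybox [ 0.421 -0.056  0.167]
scene silofoot [ 0.389 -0.112  0.118]
side cont [0.747 0.047 0.038]
side key [ 0.651 -0.021  0.046]
side relay [0.525 0.464 0.031]
side noseL [0.604 0.309 0.033]
side noseR [0.593 0.148 0.028]
side cab [0.336 0.598 0.184]
side tankfoot [ 0.426 -0.081  0.045]
0.90    .   3  11   .   .   .   .   .  14  15  14  10   9   8   6   4   .   .   .   .   .   .   7   8   8   .   .   .   .   .
0.86    0   0  10   0   0   0   0   0  14  14  14   9   8   7   6   4   0   0   0   0   0   0   4   7   8   8   .   .   .   .
0.82    0   0   3   0   0  13  14   0   0   0   0   0   0   0   0   0   0   0   0   0   0   5   7   7   8   9   9   .   .   .
0.78    1   3   4   3   1  13  14   0   0   0   0   0   0   0   5   4   .   .   0   4   4   7   6   6   7   9   9   .   .   .
0.74    1  
[... 1304 characters left out ...]
 0   0   0   0   0   0   0   0   2   4   8   9   9   2   4   .   0   .
0.30   18  18  18  18   0   0   1   0   0   1   2   0   0   0   0   0   0   0   0   0   1   1   4   8   9   7   3   0   0   0
0.26   44  31  18  18   0   0   1   1   1   2   2   2   1   1   0   0   0   0   0   0   0   0   4   4   4   0   0   0   0   0
0.22   45  34  34   0   0   0   0   0   0   0   0   0   0   0   0   0   0   0   0   0   0   0   0   0   0   0   0   0   0   0
0.18   38  34 -79 -79   .   .   .   .   .   .   .   .   .   .   .   .   .   .   .   .   .   .   .   .   .   .   .   .   .   .
0.14    .   .   .   .   .   .   .   .   .   .   .   0   0   0   .   0   0   0   0   0   .   .   .   .   .   .   .   .   .   .
```

```bash
cat >> h.py <<'E'
def down(th):
    """tool pointing down, jaw axis (tool y) at world angle th"""
    x=np.array([0,0,-1.]);y=np.array([np.cos(th),np.sin(th),0]);
    return R.from_matrix(np.stack([x,y,np.cross(x,y)],1)).as_rotvec()
E
python3 - <<'E'
from h import *
from cell import manip,cams,inverse_kinematics
s=manip.state();M=toolT(s);print(np.round(M,2))
manip.move_linear([.229,.634,.36])
for th in (np.pi/2,-np.pi/2):
    print(th,inverse_kinematics([.46,.21,.40],down(th)))
th=min((np.pi/2,-np.pi/2),key=lambda t:abs((inverse_kinematics([.46,.21,.40],down(t)) if inverse_kinematics([.46,.21,.40],down(t)) is not None else [9]*6)[5]))
manip.move_pose([.46,.21,.40],down(th))
s=manip.state();c=cams.capture("wrist");print(s["clock"],np.round(c["T_tool_cam"],3),s["tool_pos"])
cv2.imwrite("pics/w1.png",c["image"]);np.savez("w1.npz",T=toolT(s),**c)
P=cloud(c,toolT(s)@c["T_tool_cam"])
for v in range(20,400,60):print([tuple(np.round(P[v,u],2)) for u in range(40,640,140)])
E
```

```text
[[-0.    0.34  0.94  0.23]
 [-0.    0.94 -0.34  0.63]
 [-1.   -0.   -0.    0.24]
 [ 0.    0.    0.    1.  ]]
1.5707963267948966 [ 3.79002424e-01 -1.19025666e-01  1.72250928e+00 -4.44089210e-16
  1.53810904e+00 -1.19179390e+00]
-1.5707963267948966 [ 3.79002424e-01 -1.19025666e-01  1.72250928e+00 -4.44089210e-16
  1.53810904e+00  1.94979875e+00]
2.825 [[ 0.    -0.309  0.951 -0.147]
 [ 1.     0.    -0.     0.   ]
 [ 0.     0.951  0.309 -0.08 ]
 [ 0.     0.     0.     1.   ]] [0.45989838 0.21058981 0.39979299]
[(np.float64(0.25), np.float64(-0.26), np.float64(0.0)), (np.float64(0.25), np.float64(-0.03), np.float64(0.0)), (np.float64(0.24), np.float64(0.21), np.float64(-0.0)), (np.float64(0.24), np.float64(0.44), np.float64(0.0)), (np.float64(0.29), np.float64(0.52), np.float64(0.19))]
[(np.float64(0.34), np.float64(-0.29), np.float64(0.0)), (np.float64(0.34), np.float64(-0.04), np.float64(0.0)), (np.float64(0.34), np.float64(0.21), np.float64(-0.0)), (np.float64(0.34), np.float64(0.46), np.float64(0.0)), (np.float64(0.35), np.float64(0.54), np.float64(0.19))]
[(np.float64(0.42), np.float
[... 662 characters left out ...]
loat64(0.21), np.float64(0.01)), (np.float64(0.65), np.float64(0.47), np.float64(0.08)), (np.float64(1.17), np.float64(1.7), np.float64(-0.8))]
[(np.float64(0.43), np.float64(0.14), np.float64(0.49)), (np.float64(0.44), np.float64(0.17), np.float64(0.48)), (np.float64(0.44), np.float64(0.21), np.float64(0.48)), (np.float64(0.44), np.float64(0.25), np.float64(0.48)), (np.float64(0.43), np.float64(0.28), np.float64(0.49))]
[(np.float64(0.44), np.float64(0.15), np.float64(0.5)), (np.float64(0.44), np.float64(0.18), np.float64(0.5)), (np.float64(0.44), np.float64(0.21), np.float64(0.5)), (np.float64(0.44), np.float64(0.24), np.float64(0.5)), (np.float64(0.44), np.float64(0.27), np.float64(0.5))]
```

View pics/w1.png

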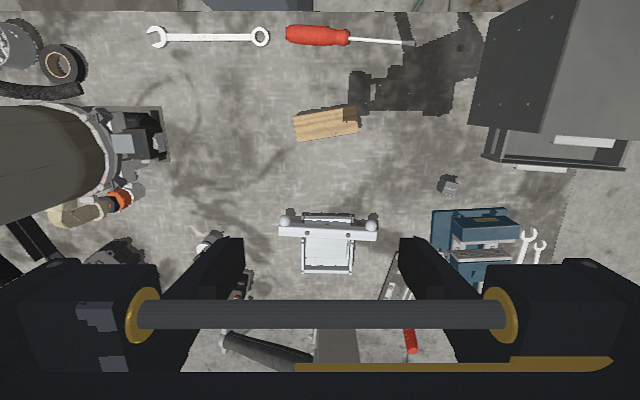

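Wrist view, with rows running toward +x and columns toward +y: block at about (325,122), gate bar at about (328,228) with noses at (285,222) and (372,222). The contactor and key switch are near (240,285) and (208,240). I'll take one closer wrist view of the fixture and then fit it.

```bash
cat > an.py <<'E'
from h import *
import sys
def pts(f):
    c=np.load(f); T=c["T"]@c["T_tool_cam"]; P=cloud(c,T).reshape(-1,3); col=c["image"].reshape(-1,3)
    k=np.isfinite(P).all(1); return P[k],col[k]
def rect(Q):
    (cx,cy),(w,h),a=cv2.minAreaRect((Q[:,:2]*1000).astype(np.float32))
    if w<h: w,h,a=h,w,a+90
    return np.round([cx,cy,w,h,(a+90)%180-90],1)
def box(P,x0,x1,y0,y1,z0,z1): return P[(P[:,0]>x0)&(P[:,0]<x1)&(P[:,1]>y0)&(P[:,1]<y1)&(P[:,2]>z0)&(P[:,2]<z1)]
E
python3 - <<'E'
from an import *
from cell import manip,cams
manip.move_pose([.66,.21,.30],down(np.pi/2))
s=manip.state();c=cams.capture("wrist");print(s["clock"])
cv2.imwrite("pics/w2.png",c["image"]);np.savez("w2.npz",T=toolT(s),**c)
P,_=pts("w1.npz"); B=box(P,.34,.48,.12,.32,.03,.045);print("block",rect(B),B[:,2].mean())
for f in("w1.npz","w2.npz"):
    P,_=pts(f)
    G=box(P,.55,.68,.08,.34,.034,.05);print(f,"gate top",rect(G),len(G),np.median(G[:,2]),)
    F=box(P,.52,.74,.08,.34,.006,.05)
    print("hist",np.histogram(F[:,2],np.arange(.006,.05,.002)))
    im=np.zeros((440,520),np.uint8)
    # topdown 0.5mm, row=x, col=y
    np.maximum.at(im,(((F[:,0]-.52)*2000).astype(int),((F[:,1]-.08)*2000).astype(int)),(F[:,2]*5000).astype(np.uint8)); cv2.imwrite("pics/td_"+f[:2]+".png",cv2.dilate(im,np.ones((3,3))))
E
```

```text
3.7667
block [411.9 219.  110.   45.2 -80.7] 0.03883301921541815
w1.npz gate top [616.4 224.5 192.7  50.   86.5] 1191 0.03944020163608519
hist (array([ 39,  28, 161, 628, 183,  33,  46,  61,  51,  72, 329, 648, 216,
       103,  95, 138, 587, 358,  16,   0,   0]), array([0.006, 0.008, 0.01 , 0.012, 0.014, 0.016, 0.018, 0.02 , 0.022,
       0.024, 0.026, 0.028, 0.03 , 0.032, 0.034, 0.036, 0.038, 0.04 ,
       0.042, 0.044, 0.046, 0.048]))
w2.npz gate top [617.9 224.  193.   51.7  86.4] 2449 0.03930873070180241
hist (array([  82,   48,  355, 1338,  233,   33,   41,   43,   37,   89,  695,
       1407,  384,  104,  114,  321, 1445,  544,   25,    0,    0]), array([0.006, 0.008, 0.01 , 0.012, 0.014, 0.016, 0.018, 0.02 , 0.022,
       0.024, 0.026, 0.028, 0.03 , 0.032, 0.034, 0.036, 0.038, 0.04 ,
       0.042, 0.044, 0.046, 0.048]))
```

View pics/w2.png

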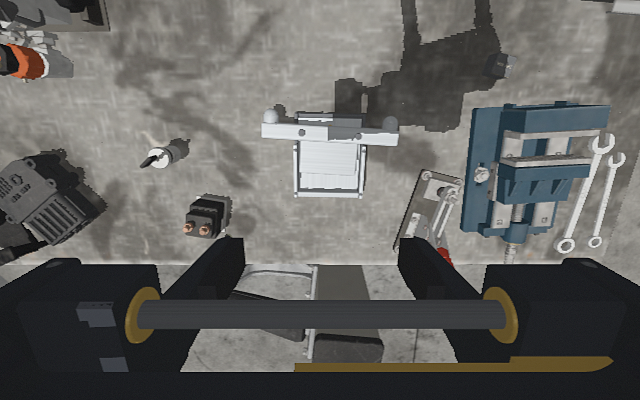

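View pics/td_w2.png

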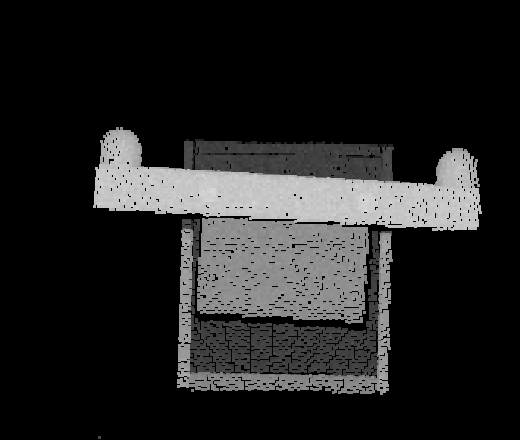

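Top-down map: the gate is crooked by about -2° relative to the fixture, so the left end is ahead. The noses are at map pixels (120,130) and (457,150). Next I'll fit the fixture's frame and pick up the block.

```bash
python3 - <<'E'
from an import *
from scipy.optimize import minimize
import json
P,_=pts("w2.npz")
F=box(P,.58,.73,.155,.285,.006,.034)
r=rect(F); print("tray rect",r)   # expect 126 x 106 (long = x)
a=np.radians(r[4]); 
# rails-only angle check
L=box(P,.64,.71,.16,.18,.02,.034);Rr=box(P,.64,.71,.26,.28,.02,.034)
for Q in(L,Rr): print("rail",np.round(Q[:,:2].mean(0),4),np.degrees(np.polyfit(Q[:,0],Q[:,1],1)[0]))
G=box(P,.55,.68,.08,.34,.034,.05)
c0=np.array(r[:2])/1000; ex=np.array([np.cos(a),np.sin(a)]);ey=np.array([-ex[1],ex[0]])
org=c0-ex*.037
N=box(P,.55,.68,.08,.34,.015,.05)
q=(N[:,:2]-org)@np.stack([ex,ey],1)
for s in(1,-1):
    m=abs(q[:,1]*s-.085)<.012; i=np.argsort(q[m,0])[:8]; print("nose",s,q[m][i].mean(0),"world",N[m][i].mean(0))
json.dump(dict(org=org.tolist(),a=a),open("fix.json","w")); print(org,r[4])
E
python3 - <<'E'
from h import *
from cell import manip
b=np.array([.412,.219]);o=down(np.radians(9.3))
manip.move_pose([*b,.10],o)
manip.move_linear([*b,.005],rate=.15)
s=manip.state();print(s["clock"],s["tool_pos"],s["contact_force"])
manip.set_gripper(.03,force=55)
s=manip.state();print(s["clock"],s["gripper_width"],s["contact_force"])
manip.move_linear([*b,.08],rate=.15)
s=manip.state();print(s["clock"],s["gripper_width"],s["tool_pos"],s["contact_force"])
E
```

```text
tray rect [653.5 222.  125.  123.1  -1.1]
rail [0.6754 0.1735] -1.141592082156871
rail [0.6726 0.2694] 1.2921990362836577
nose 1 [-0.02276485  0.0869947 ] world [0.59541624 0.310126   0.03080473]
nose -1 [-0.02971121 -0.08200451] world [0.58522681 0.14129129 0.03097992]
[0.61650682 0.22271031] -1.1
6.0 [0.41288344 0.21931395 0.00556125] [ 0.44932276  0.49180165 -0.14337706]
6.725 0.04445926107571173 [-0.50986793 -0.87844728  2.37622787]
7.375 0.044919883628847676 [0.41145602 0.21871798 0.07937123] [-0.55340157 -0.30846674 -1.27481778]
```

```bash
cat > tap.py <<'E'
from h import *
from cell import manip
A=np.radians(-1.4);ORG=np.array([.6165,.2243]);EX=np.array([np.cos(A),np.sin(A)]);EY=np.array([-EX[1],EX[0]])
O=down(np.pi/2+A);Z=.015   # lifted 10 mm from the grasp height
def w(x,y,z=Z): return [*(ORG+EX*x+EY*y),z]      # TCP fixture coords -> world
def fx(s): return float((np.array(s["tool_pos"][:2])-ORG)@EX)
def F(s): return -float(np.array(s["contact_force"][:2])@EX)
def tap(y,x0,lim=10.5,step=.0005,rate=.02,maxtravel=.02):
    """from TCP x0 push in +x in small steps until lim N; returns log"""
    manip.move_linear(w(x0,y),rate=.05)
    f0=np.mean([F(manip.state()) for _ in range(1)]);x=x0;log=[];t0=manip.state()["clock"]
    while x<x0+maxtravel:
        x+=step; manip.move_linear(w(x,y),rate=rate); s=manip.state(); f=F(s)-f0
        log.append((round(1000*fx(s),1),round(f,1)))
        if f>lim: break
    s=manip.state();print("y",y,"f0 %.1f"%f0,"clk %.2f..%.2f"%(t0,s["clock"]),log)
    return fx(s),f
E
python3 - <<'E'
from tap import *
manip.move_pose(w(-.10,-.085,.08),O)
manip.move_linear(w(-.10,-.085),rate=.12)
s=manip.state();print(s["clock"],s["contact_force"],s["gripper_width"])
r=tap(-.085,-.090,maxtravel=.004)
E
```

```text
9.4917 [ 0.77960425 -0.09707601 -1.94272682] 0.044808357455712766
y -0.085 f0 -0.7 clk 9.84..11.84 [(-89.6, np.float64(1.1)), (-89.1, np.float64(1.5)), (-88.5, np.float64(1.2)), (-87.9, np.float64(1.0)), (-87.4, np.float64(0.0)), (-87.2, np.float64(1.1)), (-87.0, np.float64(3.3)), (-86.8, np.float64(5.0))]
```

```bash
cat >> tap.py <<'E'
def tap2(y,x0,lim=10.5,f0=None,maxtravel=.02,rate=.02):
    if f0 is None:
        manip.move_linear(w(x0,y),rate=.1); f0=F(manip.state())
    x=x0;f=0;log=[];t0=manip.state()["clock"]
    while x<x0+maxtravel:
        x+=float(np.clip((12.5-f)/6,.3,1.5))/1000
        manip.move_linear(w(x,y),rate=rate); s=manip.state(); f=F(s)-f0
        log.append("%.1f/%.1f:%.1f"%(1000*x,1000*fx(s),f))
        if f>lim: break
    s=manip.state();print("y",y,"f0 %.1f"%f0,"clk %.2f..%.2f"%(t0,s["clock"]),*log)
    return fx(s),f
def cross(y_from,y_to,xback=-.094):
    manip.move_linear(w(xback,y_from),rate=.12)
    manip.move_linear(w(xback,y_to),rate=.25)
E
python3 - <<'E'
from tap import *
xr,f=tap2(-.085,-.086,f0=-.2)
cross(-.085,.085); print(manip.state()["clock"])
xl,f=tap2(.085,-.081)
print(xr,xl)
E
```

```text
y -0.085 f0 -0.2 clk 11.84..13.59 -84.5/-85.6:5.2 -83.3/-85.1:7.5 -82.5/-84.9:9.7 -82.0/-84.9:10.2 -81.6/-84.6:9.8 -81.1/-84.3:9.0 -80.6/-83.9:10.6
14.6833
y 0.085 f0 -0.8 clk 14.97..16.72 -79.5/-79.4:0.9 -78.0/-78.0:0.6 -76.5/-76.7:1.7 -75.0/-76.3:5.5 -73.8/-76.0:8.4 -73.1/-75.9:10.3 -72.8/-75.8:10.6
-0.08391329427557599 -0.07578526080356003
```

```bash
cat >> tap.py <<'E'
import json
def tap3(y,x0,lim=11.6,f0=-.75,maxtravel=.02,rate=.025):
    manip.move_linear(w(x0,y),rate=.1)
    x=x0;f=F(manip.state())-f0;log=["%.1f"%f];t0=manip.state()["clock"]
    while x<x0+maxtravel and f<lim:
        x+=float(np.clip((13-f)/4,.4,2))/1000
        manip.move_linear(w(x,y),rate=rate); s=manip.state(); f=F(s)-f0
        log.append("%.1f/%.1f:%.1f"%(1000*x,1000*fx(s),f))
    s=manip.state();print("y",y,"clk %.2f..%.2f"%(t0,s["clock"]),*log,"grip %.4f"%s["gripper_width"],flush=True)
    return fx(s),f
E
python3 - <<'E'
from tap import *
X={-.085:-.0839,.085:-.0758};y=.085
for i in range(3):
    cross(y,-y,-.089);y=-y
    X[y],f=tap3(y,X[y]-.003)
print(X)
E
```

```text
y -0.085 clk 18.08..19.83 1.1 -84.9/-85.1:1.5 -82.9/-83.6:4.4 -80.9/-81.9:5.6 -79.1/-80.7:7.2 -77.6/-80.0:9.3 -76.7/-79.8:10.5 -76.1/-79.7:12.6 grip 0.0445
y 0.085 clk 21.18..22.68 1.3 -76.8/-76.7:0.5 -74.8/-75.9:5.9 -73.0/-74.6:7.3 -71.6/-74.0:9.0 -70.6/-73.5:10.6 -70.0/-73.4:12.3 grip 0.0451
y -0.085 clk 24.07..25.82 1.7 -80.7/-81.0:2.2 -78.7/-79.9:4.4 -76.7/-78.1:6.0 -75.0/-77.2:8.2 -73.8/-76.9:10.7 -73.2/-76.9:11.0 -72.7/-76.8:12.4 grip 0.0446
{-0.085: -0.07678275033783612, 0.085: -0.0733892823856719}
```

```bash
python3 - <<'E'
from tap import *
X={-.085:-.0768,.085:-.0734};y=-.085
for i in range(4):
    cross(y,-y,-.089);y=-y
    X[y],f=tap3(y,X[y]-.003)
manip.move_linear(w(-.089,y),rate=.12)
from cell import cams
for n in("scene","side"): np.savez(n+"1.npz",**cams.capture(n))
s=manip.state();c=cams.capture("wrist");np.savez("w3.npz",T=toolT(s),**c);cv2.imwrite("pics/w3.png",c["image"])
print(X,manip.state()["clock"])
# compare gate bar/tray in fixed cameras before/after (same cam bias): bar-top points in fixture frame
for n in("scene0","scene1","side0","side1"):
    P=cloud(np.load(n+".npz")).reshape(-1,3);P=P[np.isfinite(P).all(1)]
    q=np.c_[(P[:,:2]-ORG)@np.stack([EX,EY],1),P[:,2]]
    for sg in(1,-1):
        m=(abs(q[:,1]*sg-.075)<.02)&(abs(q[:,0])<.05)&(q[:,2]>.034)&(q[:,2]<.05)
        print(n,sg,m.sum(),np.round(1000*np.percentile(q[m,0],[5,50,95]),1) if m.any() else "")
E
```

```text
y 0.085 clk 27.21..28.96 1.7 -74.4/-74.3:1.1 -72.4/-73.1:3.0 -70.4/-71.9:6.1 -68.7/-70.9:6.6 -67.1/-70.0:10.0 -66.3/-69.7:10.7 -65.8/-69.6:13.4 grip 0.0446
y -0.085 clk 30.38..32.13 1.1 -77.8/-77.7:0.8 -75.8/-76.3:2.7 -73.8/-75.6:5.5 -71.9/-74.5:6.8 -70.4/-73.8:9.1 -69.4/-73.4:10.0 -68.6/-73.3:12.4 grip 0.0449
y 0.085 clk 33.60..35.10 0.8 -70.6/-70.6:1.2 -68.6/-68.6:0.9 -66.6/-67.4:3.3 -64.6/-66.6:7.7 -63.3/-66.4:10.0 -62.5/-66.3:12.5 grip 0.0447
y -0.085 clk 36.58..38.33 0.8 -74.3/-74.3:0.3 -72.3/-72.1:0.5 -70.3/-71.1:3.8 -68.3/-70.8:7.7 -66.9/-70.2:8.5 -65.8/-69.7:10.7 -65.2/-69.6:12.2 grip 0.0446
{-0.085: -0.06956957555637601, 0.085: -0.06626874252324512} 38.825
scene0 1 114 [-19.9  -2.2  10.3]
scene0 -1 166 [-25.8  -8.2   5. ]
scene1 1 1 [8.8 8.8 8.8]
scene1 -1 100 [ 4.  12.9 21.4]
side0 1 104 [-15.3   1.5  13.3]
side0 -1 73 [-20.4  -3.7   8.4]
side1 1 100 [-2.2 13.3 25.6]
side1 -1 108 [-44.9   5.2  23. ]
```

```bash
python3 - <<'E'
from an import *
from tap import ORG,EX,EY
ims=[]
for f in("w2.npz","w3.npz","side0.npz","side1.npz"):
    if f[0]=="w": P,_=pts(f)
    else: P=cloud(np.load(f)).reshape(-1,3);P=P[np.isfinite(P).all(1)]
    q=np.c_[(P[:,:2]-ORG)@np.stack([EX,EY],1),P[:,2]]
    m=(abs(q[:,0]-.02)<.1)&(abs(q[:,1])<.11)&(q[:,2]>.006)&(q[:,2]<.05);q=q[m]
    for s in(1,-1):
        n=q[(abs(q[:,1]*s-.085)<.006)&(q[:,2]>.022)&(q[:,0]>-.031-.005)]
        print(f,"nose",s,len(n),np.round(1000*np.sort(n[:,0])[:6],1))
    t=q[(abs(q[:,1])<.045)&(q[:,2]<.018)&(q[:,0]<0)&(q[:,0]>-.031)]
    e=q[(abs(q[:,1])<.045)&(q[:,0]>.08)]
    if len(t)and len(e):print(" tray front",np.round(1000*np.percentile(t[:,0],[1,5]),1),"rear",np.round(1000*np.percentile(e[:,0],[95,99]),1))
    for sg in(1,-1):
        t=q[(abs(q[:,1]-sg*.03)<.012)&(q[:,2]<.018)&(q[:,0]<0)&(q[:,0]>-.031)]
        if len(t):print("  front at y",sg*30,np.round(1000*np.percentile(t[:,0],[2]),1))
    im=np.zeros((400,440),np.uint8)
    np.maximum.at(im,(((q[:,0]+.08)*2000).astype(int),((q[:,1]+.11)*2000).astype(int)),(q[:,2]*5000).astype(np.uint8));ims.append(cv2.dilate(im,np.ones((3,3))))
cv2.imwrite("pics/cmp.png",cv2.resize(np.vstack([np.hstack(ims[:2]),np.hstack(ims[2:])]),(660,600)))
E
```

```text
w2.npz nose 1 247 [-23.7 -23.7 -23.6 -23.6 -23.5 -22.5]
w2.npz nose -1 265 [-30.2 -30.1 -29.  -29.  -29.  -28.9]
 tray front [-25.2 -24.4] rear [97.9 99. ]
  front at y 30 [-24.6]
  front at y -30 [-24.4]
w3.npz nose 1 0 []
w3.npz nose -1 0 []
  front at y -30 [-25.1]
side0.npz nose 1 63 [-25.3 -24.7 -24.5 -23.9 -23.2 -23.1]
side0.npz nose -1 46 [-30.8 -30.5 -29.7 -28.6 -28.4 -28. ]
 tray front [-25.6 -24.9] rear [96.9 98.1]
  front at y 30 [-25.1]
  front at y -30 [-24.8]
side1.npz nose 1 66 [-12.  -11.9 -11.7 -11.1 -10.9 -10.9]
side1.npz nose -1 54 [-34.5 -33.6 -14.6 -14.  -14.  -13.9]
 tray front [-25.8 -25. ] rear [97. 98.]
  front at y 30 [-25.7]
  front at y -30 [-25.]
```

View pics/cmp.png

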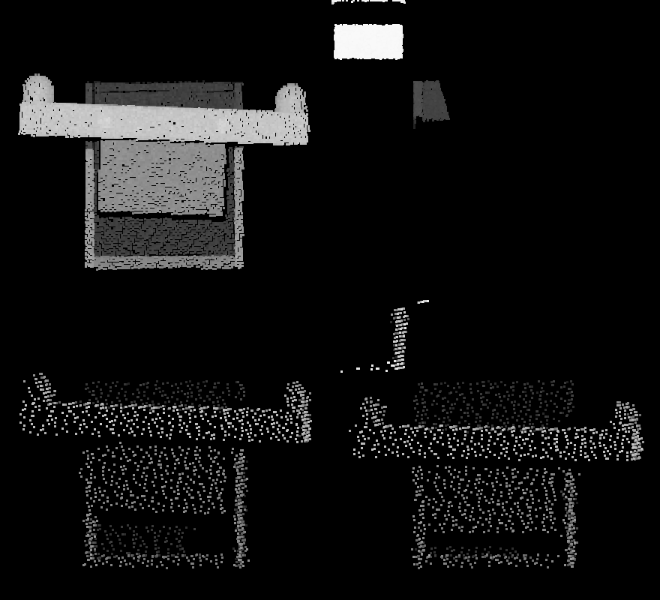

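The comparison shows both noses well forward: left at about -11.5 mm, right at about -14 mm, with the tray front edge unchanged. Now I'll lay the block down.

```bash
python3 - <<'E'
from an import *
from tap import *
from cell import cams
manip.move_linear(w(-.16,-.03),rate=.15)
manip.move_linear(w(-.16,-.03,.0075),rate=.04)
for z in(.0065,.0055,.0045):
    s=manip.state()
    print(s["clock"],s["tool_pos"][2],s["contact_force"][2])
    if s["contact_force"][2]>2: break
    manip.move_linear(w(-.16,-.03,z),rate=.02)
manip.set_gripper(.07)
manip.move_linear(w(-.16,-.03,.14),rate=.2)
manip.move_pose([.62,.21,.32],O)
s=manip.state();c=cams.capture("wrist");np.savez("w4.npz",T=toolT(s),**c);cv2.imwrite("pics/w4.png",c["image"]);print(s["clock"])
np.savez("side2.npz",**cams.capture("side"))
for f in("w4.npz","side2.npz"):
    if f[0]=="w": P,_=pts(f)
    else: P=cloud(np.load(f)).reshape(-1,3);P=P[np.isfinite(P).all(1)]
    q=np.c_[(P[:,:2]-ORG)@np.stack([EX,EY],1),P[:,2]];
    for sg in(1,-1):
        n=q[(abs(q[:,1]*sg-.085)<.006)&(q[:,2]>.022)&(q[:,2]<.05)&(abs(q[:,0])<.04)];print(f,"nose",sg,np.round(1000*np.sort(n[:,0])[:6],1))
    t=q[(abs(q[:,1])<.045)&(q[:,2]<.018)&(q[:,2]>.006)&(abs(q[:,0]+.02)<.02)];print("front",np.percentile(t[:,0],[1,5]))
    b=q[(abs(q[:,0]+.16)<.09)&(abs(q[:,1]+.03)<.06)&(q[:,2]>.03)&(q[:,2]<.06)]
    if len(b):print("block top",rect(b),np.percentile(b[:,2],[2,50,98]))
E
```

```text
39.9083 0.006914156685641205 -1.1653952270370136
40.1583 0.006428668207459097 -1.7916662971793391
40.4083 0.005505748735937715 -1.7893123468153551
43.0
w4.npz nose 1 [-11.5 -11.4 -11.4 -11.3 -11.2 -10.9]
w4.npz nose -1 [-14.3 -14.1 -14.1 -13.3 -13.2 -13.1]
front [-0.02528925 -0.02439134]
block top [-1.550e+02 -2.910e+01  1.037e+02  4.500e+01  1.000e-01] [0.03686291 0.0387573  0.04047568]
side2.npz nose 1 [-12.9 -12.9 -11.8 -11.2 -11.  -10.6]
side2.npz nose -1 [-15.2 -14.3 -13.9 -13.2 -12.6 -12.4]
front [-0.02529194 -0.02500365]
block top [-158.7  -28.3  109.9   47.9    0.7] [0.03118199 0.03640977 0.03887724]
```

View pics/w4.png

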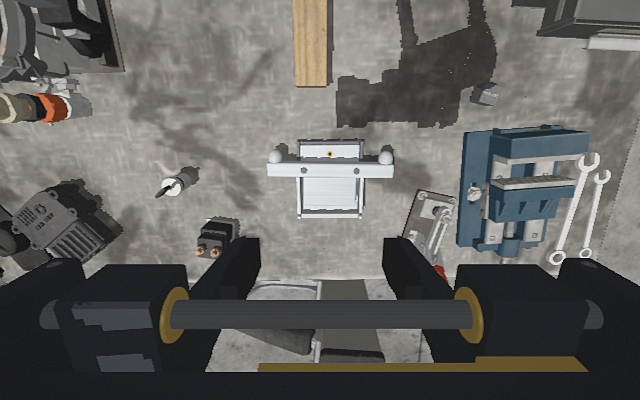

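The block lies flat at (310,40), clear of the fixture. The gate bar at (330,170) is open and the bushing is visible at (330,153). The bystanders look untouched, so I'm handing the job in.

```bash
python3 -c "
from cell import order,manip
print(order.close_job(),manip.state()['clock'])"
```

```text
the job is handed in; nothing more can be done
the job is handed in; nothing more can be done
```

The gate is open past 12 mm at both ends, the block lies flat on the table, and the job was handed in at about 43 s of the 64 s allowed.

**Tapping:** I gripped the block across its 45 mm width and tapped the noses in turn, starting on the right, nine taps in all. I changed ends at a reading of 10.6–13.4 N. The limit is 16 N; the force was read only between small steps and is noisy by about 1 N.

**Last checks** (wrist and side cameras, about 1–2 mm accuracy):

| Check | Result | Required |
|---|---|---|
| Left nose, x in the fixture frame | about -11 to -13 mm | above -18 mm |
| Right nose, x in the fixture frame | about -13 to -15 mm | above -18 mm |
| Block top surface | level, 36–39 mm high | lying flat (38 mm block) |
| Gap from block to fixture | about 75 mm | not touching |

The contactor, key switch and relay look untouched in the pictures; I did not measure their positions.

**Disagreements:**
- **Fixture angle:** my first automatic fit of the tray was wrong because the gate bar was included, so I set the angle to -1.4° from the rail and tray edges. The tray's front edge then read about -25.3 mm instead of -26 mm, so the nose values may be up to 1 mm optimistic.
- **Left nose:** the first touch there came 2–3 mm further forward than the camera had suggested. I relied on the final images instead.

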